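# Push the sample crate up the ramp into its dock

## Robot

A 6-joint arm with a two-finger parallel gripper is mounted at the origin on a cart in front of the work surface, level with it; the furniture and walls round the work are solid. World frame = base frame: x ahead of the robot, y to its left, z up, the work surface at z = 0. Lengths are in mm, angles in rad, forces in N, time in s.
With the tool pointing down it reaches from about 250 to 850 mm from the base axis. Payload 12.5 kg.
Tool frame: the origin (TCP) lies midway between the tips of the shut fingers; the grasp point (between the pads) lies 19 mm behind it; x points along the fingers, y is the direction in which the jaws open and shut, and the axes are right-handed (so a half turn about x gives the same grasp; the last joint's range is limited). The gripper opens to 93 mm and grips with 3 to 60 N. Pads are 15 mm wide; open, the fingers measure 128 mm over their backs; the gripper's body (75 mm by 188 mm) begins 65 mm behind the grasp point.
Start: joints at [-1.216, 0.351, 1.652, -0, 1.139, -0.085], TCP at [234.184, -497.637, 218.633] pointing down, gripper open.
Joint ranges: [-2.75, 2.75], [-0.79, 2.1], [0.01, 2.65], [-1.57, 4.71], [0.07, 3.14], [-2.87, 2.87]. Speed limits (rad/s): [2.22, 2.22, 2.79, 3.14, 3.14, 3.14].

## Interface

Orientations are given as [roll, pitch, yaw] about the fixed x, y, z axes, in that order (R = Rz(yaw) Ry(pitch) Rx(roll)).
In Python, from cell import env, eyes gives the robot as it stands.
- The arm moves only by the tool arm_command, never from a script. Its arguments are lists of equal length, an entry for each row: "linear": the shift along the tool's x, y, z in m, a list of three; "spin": the turn about the tool's x in degrees; "grip": the opening, from -1 (shut) to 1 (fully open). A call has 1 to 8 rows; each row is the pose to reach, as a shift and turn from the pose commanded when the call began, along the tool's axes at that moment; what a row does not reach only later rows make up. A row lasts 1/12 s, in which the tool goes at most 41.7 mm and 7.16 degrees, less where a joint would pass 70% of its speed; a pose out of reach is approached as far as the arm can. A call with a gripper value outside its range is refused whole. The fingers move at their own pace and stop on an object; "grip_force" is the grip in N (left out, the last holds). Time passes only in rows, so rows that repeat a pose let the fingers close. It gives the time, the measured TCP pose, the force and the opening at its end, in the units of the state.
- env.state(): the state, without advancing time (a new reading comes with each control period).
- eyes.get_image(name): name is "side" or "top" or "wrist"; returns a dict with "color" (480x640x3 uint8, red, green, blue), "camera_matrix" (3x3 intrinsics, pixels), "R" (3x3) and "t" (3): a world point X has camera coordinates R X + t; the wrist camera has in their place "hand_eye" (4x4, takes a point from camera to tool coordinates, whose origin is the TCP and whose axes are the tool frame's). Camera axes: x right, y down, z forward; pixel columns grow to the right and rows downward; lengths in mm; the calibration is good to about 2 mm. A picture is of the moment at which its call begins: read the wrist's pose just before it. There is no depth.
- env.hand_in(): hands the job in, once; it reports no verdict.
The state is a dict: "time": time; "joint_positions": joint angles; "dq": joint speeds; "effort": joint torques, N m; "tcp_pos": TCP position; "eef_rot": TCP orientation; "force": force on the tool from outside, world axes, zero at the start; "wrist_torque": the same for the moment, N m; "width": finger opening in mm.
Only numpy, scipy, OpenCV 4.12 (cv2) and the standard library are available. Lean on these libraries where they do the work, as an engineer would, in place of code of your own. Each camera call takes 0.05 s, during which the arm holds its last target. There are 200 camera calls.

## Task

Slide the blue crate by its orange handle until it stands square in the mouth of the ramp, then let go of it and push it gently up the ramp with the fingers on the handle's end until its rear edge drops behind the yellow lip, and take the hand away. Never lift the crate, keep the jar standing in it, stop as soon as it is home (once it is on the ramp never push harder than about 20 N, also not against the end stop), and leave the other things on the bench where they are.

Things in the scene. Friction and masses are not known exactly. Their poses are not given: they have to be found in the camera images.
- crate: Blue plastic crate, open at the top, 116 long (x) x 82 wide (y) x 50 high (z), walls 4 thick, 0.28 to 0.48 kg. Origin: centre of its underside; +x is its front, z up. An orange handle stands out of the middle of its rear (-x) face.
- handle_end (a point): End of the crate's orange handle. Axes as the crate's; this point is at x = -92, y = 0, z = 30 from the crate's origin. The handle is 24 wide (y), reaches from z = 18 to 42, and its end is half round (radius 12 about a line along y). It sticks out 34 behind the crate. It can be pinched across its width from above, or pushed on its end.
- jar: White screw-cap jar, 69 diameter x 75 high, 0.2 to 0.35 kg, standing loose in the middle of the crate. Origin: centre of its underside, z up.
- ramp: Fixed ramp with blue side guides. Origin: on the bench, under the middle of the slope's top edge; +x points uphill along the track, y across, z up. The slope rises from the bench at x = -125 to 28 high at x = 0. The guides are 90 apart inside and stand 14 above the slope. Sliding the loaded crate up takes about 3 to 7 N if the fingers rise with it, else more.
- slope_foot (a point): Middle of the slope's lower edge, at bench level (ramp x = -125). Axes as the ramp's. Ahead of it, towards -x, the guides flare outward, 14 high, over 40 mm, to about 140 apart.
- landing (a point): End of the ramp's own level landing (ramp x = 40, 28 high). A yellow block goes on at this height and ends in the lip; how far is set differently each time and not measured: its edge lies 0 to 36 beyond this point (+x). Behind the lip is a level grey pocket, its floor 18 above the bench, 120 long (4 longer than the crate), ended by a 44 high rigid stop: feel for it.
- beaker_large: Glass beaker, 72 diameter x 95 high, bystander. Origin: centre of its underside.
- media_bottle: White bottle with blue cap, 67 diameter x 125 high, bystander. Origin: centre of its underside.
- petri_dishes: Stack of petri dishes, 92 diameter x 40 high, bystander. Origin: centre of its underside.
- tape: Roll of tape lying flat, 86 diameter x 20 high, bystander. Origin: centre of its underside.
- lab_timer: Flat square timer, 65 x 65 x 18, bystander. Origin: centre of its underside.
- beaker_small: Small glass beaker, 53 diameter x 69 high, bystander. Origin: centre of its underside.
There are look-alikes about, which are no part of the job. What is shaped like the jar but green is not meant.

How it is judged (in metres and radians):
On the way, in this order (a step that is already met when the one before it is completed fails the run):
1. the crate stands square in the mouth of the ramp, its front edge between the guides (x of crate in the frame of ramp between -0.19 and -0.06 m and y of crate in the frame of ramp between -0.012 and 0.012 m and angle between the x axis of crate and the x axis of ramp, either way round below 0.12 rad), for 0.2 s.
2. the crate slides up the slope, resting on the ramp (x of crate in the frame of ramp between -0.06 and 0.02 m and contact force between crate and ramp above 0.5 N and angle between crate's own z axis and vertical above 0.12 rad), for 0.1 s.
At the end, for the whole second after the job is handed in: The crate rests in the pocket behind the lip: level within 0.04 rad, its underside 14 to 20.5 mm above the bench, its centre 90 to 146 mm past the slope's top edge and within 10 mm of the track's middle, at rest; the jar stands upright in it (within 12 mm of the crate's middle, tilt under 0.1 rad) (x of crate in the frame of ramp between 0.09 and 0.146 m and y of crate in the frame of ramp between -0.01 and 0.01 m and angle between crate's own z axis and vertical below 0.04 rad and z of crate in the frame of ramp between 0.014 and 0.0205 m and linear speed of crate below 0.01 m/s and x of jar in the frame of crate between -0.012 and 0.012 m and y of jar in the frame of crate between -0.012 and 0.012 m and z of jar in the frame of crate below 0.012 m and angle between jar's own z axis and vertical below 0.1 rad); the robot touches nothing.
It fails at once if once the crate is on the ramp (its centre less than 120 mm before the slope's top edge), the robot presses on it with more than 25 N (x of crate in the frame of ramp above -0.12 m and contact force between any of the fingers, the arm and crate above 25 N).
It fails at once if the crate is lifted: its underside's centre over 48 mm high, or over 20 mm high before it is on the ramp (height (world z) of crate above 0.048 m or (x of crate in the frame of ramp below -0.14 m and height (world z) of crate above 0.02 m)).
It fails at once if another thing on the bench is moved more than 20 mm or knocked over (distance of any of beaker_large, media_bottle, petri_dishes, tape, lab_timer, beaker_small from where it was at the start of the episode above 0.02 m or angle between any of beaker_large, media_bottle, petri_dishes, tape, lab_timer, beaker_small's own z axis and vertical above 0.4 rad).
It also fails if it takes over 72 s, if anything falls off the work surface, if the arm or the gripper's body presses on something with over 40 N, if the wrist force passes 120 N, or if a joint passes its speed limit or range.

## Working session

There is one attempt and no reset: what is moved stays moved. The work goes in short steps, Python scripts to look and compute and a tool call to move; the robot and the scene stay as the last step left them, time stands still between calls to the robot, and variables do not carry over. Pictures are saved under pics/ and viewed, about 8 in all and at most 12, crops included, and the job is handed in when it is done.

Besides the shell and the picture viewer there is one more tool, called as name(argument=value, ...) on one line, values as JSON. arm_command: Moves the arm, as the interface text tells. Its arguments: {"type":"object","properties":{"linear":{"type":"array"},"spin":{"type":"array"},"grip":{"type":"array"},"grip_force":{"type":"number"}},"required":["linear","spin","grip"]}

```bash
mkdir -p pics; python3 - <<'E'
from cell import env, eyes
import cv2, pickle
print(env.state())
d={}
for n in ("top","side"):
    im=eyes.get_image(n); d[n]=im
    cv2.imwrite(f"pics/{n}0.png",im["color"][:,:,::-1]); print(n,im["camera_matrix"],im["R"],im["t"])
pickle.dump(d,open("d0.pkl","wb"))
E
```

```text
{'time': 0.0, 'joint_positions': array([-1.21558229e+00,  3.51246551e-01,  1.65240021e+00,  1.81277419e-05,
        1.13911543e+00, -8.45622500e-02]), 'dq': array([-0.00185845, -0.00084243, -0.00102981,  0.00194324,  0.00016919,
       -0.00053222]), 'effort': array([-2.74847014e-03, -4.97335947e+01, -2.85252339e+01,  6.97191269e-02,
        2.58045428e-02, -1.15293515e-04]), 'tcp_pos': array([ 234.0835219 , -497.32621221,  218.10486214]), 'eef_rot': array([-1.66942809,  1.56962667,  1.91193325]), 'force': array([ 0.74558723,  0.03326069, -0.92113051]), 'wrist_torque': array([-0.01127448, -0.00820105, -0.0070665 ]), 'width': 92.64719128307033}
top [[520.93419032   0.         320.9748534 ]
 [  0.         520.93419032 235.06340134]
 [  0.           0.           1.        ]] [[-0.00204005 -0.99998959 -0.00408082]
 [-0.99529004  0.00242594 -0.09691151]
 [ 0.09692041  0.0038639  -0.99528464]] [  21.88849093  584.8020056  1366.45331934]
side [[578.91376985   0.         311.45584187]
 [  0.         578.91376985 237.96276143]
 [  0.           0.           1.        ]] [[-0.99997459  0.00188575  0.0068753 ]
 [-0.00382288  0.67217642 -0.74038115]
 [-0.00601759 -0.74038861 -0.67215213]] [ 565.58432947   30.39588885 1584.80344435]
```

View pics/top0.png

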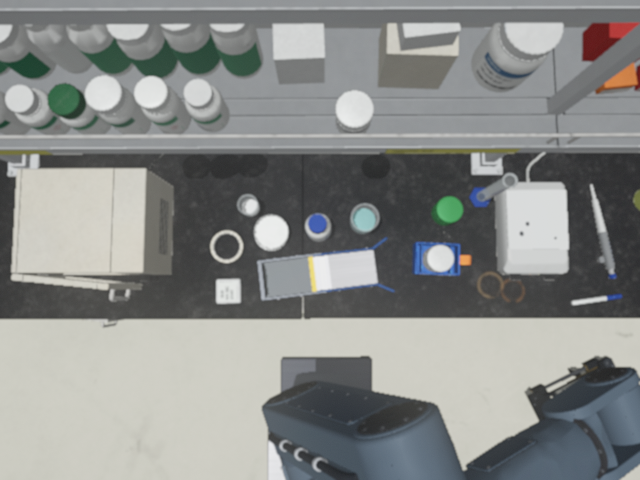

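View pics/side0.png

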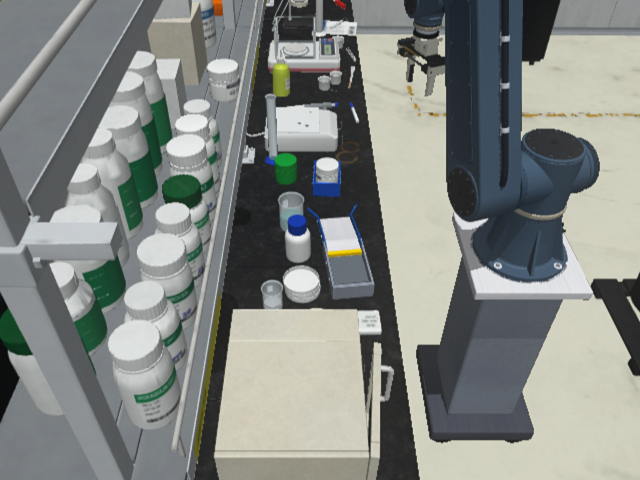

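The top view shows the crate at about (438,259) with its handle at (466,260). The ramp runs left, from its mouth at about (380,265) to the stop at about (260,278), with the yellow block at about (312,274). Next I'll measure these.

```bash
cat > h.py <<'E'
import numpy as np, cv2
from scipy.spatial.transform import Rotation as Ro
def ray(im,u,v,z):
    K,R,t=im["camera_matrix"],np.array(im["R"]),np.array(im["t"])
    d=R.T@np.linalg.inv(K)@np.array([u,v,1.]); c=-R.T@t
    return c+d*(z-c[2])/d[2]
def proj(im,X):
    p=im["camera_matrix"]@(np.array(im["R"])@np.array(X,float)+im["t"]); return p[:2]/p[2]
def mask(im,lo,hi,box=None):
    h=cv2.cvtColor(im["color"],cv2.COLOR_RGB2HSV); m=cv2.inRange(h,lo,hi)
    if box:
        q=np.zeros_like(m); x0,y0,x1,y1=box; q[y0:y1,x0:x1]=m[y0:y1,x0:x1]; m=q
    return m
def toolR(s): return Ro.from_euler('xyz',s["eef_rot"]).as_matrix()
E
python3 - <<'E'
from h import *; import pickle
d=pickle.load(open("d0.pkl","rb")); im=d["top"]
def rect(m,name,z):
    p=cv2.findNonZero(m); 
    if p is None: print(name,None);return
    r=cv2.minAreaRect(p.astype(np.float32)); b=cv2.boxPoints(r)
    print(name,len(p),r, "ctr",ray(im,*r[0],z).round(1)); print(np.array([ray(im,*q,z)[:2] for q in b]).round(1).tolist())
rect(mask(im,(105,120,60),(130,255,255),(405,235,470,285)),"crate",50)
rect(mask(im,(5,130,100),(18,255,255),(455,250,475,270)),"handle",42)
rect(mask(im,(20,120,120),(32,255,255),(300,240,330,300)),"yellow",28)
rect(mask(im,(105,100,50),(130,255,255),(250,230,400,305)),"ramp blue",30)
c=im["color"][225:315,240:500,::-1]
cv2.imwrite("pics/c1.png",cv2.resize(c,None,fx=3,fy=3,interpolation=cv2.INTER_CUBIC))
E
```

```text
crate 688 ((436.2604675292969, 258.3399963378906), (47.13835525512695, 32.29707717895508), 1.4688007831573486) ctr [ 520.7 -281.7   50. ]
[[480.2, -218.1], [564.9, -221.9], [561.4, -345.6], [476.8, -341.1]]
handle 106 ((465.5, 260.0), (10.0, 9.0), 90.0) ctr [ 516.6 -360.3   42. ]
[[529.8, -348.9], [529.7, -372.6], [503.4, -371.8], [503.4, -348.1]]
yellow 12 ((311.56158447265625, 270.9923400878906), (26.171329498291016, 0.8682430982589722), 82.87498474121094) ctr [488.9  45.8  28. ]
[[523.3, 51.3], [523.6, 49.0], [454.6, 40.4], [454.4, 42.7]]
ramp blue 201 ((352.5, 260.5), (61.0, 81.0), 90.0) ctr [516.5 -63.2  30. ]
[[598.4, 44.6], [597.8, -172.2], [435.6, -169.7], [436.0, 44.6]]
```

View pics/c1.png

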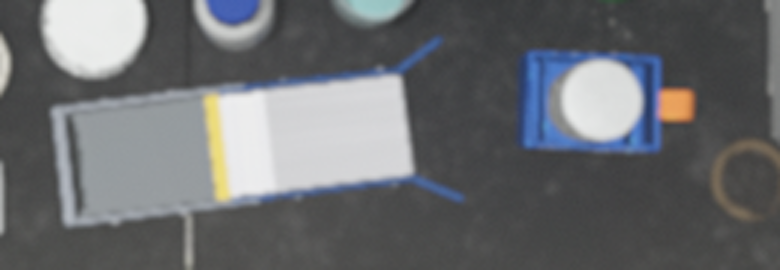

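The crop (3x, offset 240,225) shows these points:
- Slope foot corners at (402,74) and (413,178).
- Slope top edge at (267,91)–(275,190).
- Far edge of the yellow lip at (206,97)–(221,200).
- Crate front wall at x≈525.
- Handle at (662–693, 105).
- Jar cap centred at (600,100).

```bash
python3 - <<'E'
from h import *; import pickle
d=pickle.load(open("d0.pkl","rb")); im=d["top"]
P=lambda u,v,z: ray(im,u/3+240,v/3+225,z)[:2]
A=P(402,74,2);B=P(413,178,2);C=P(267,91,28);D=P(275,190,28);E=P(206,97,28);F=P(221,200,28)
m=[(A+B)/2,(C+D)/2,(E+F)/2]; print("foot,top,lip mids",np.round(m,1), [np.linalg.norm(x).round(1) for x in(A-B,C-D,E-F)])
for a,b in((0,1),(0,2)):
    v=m[b]-m[a]; print("yaw",np.degrees(np.arctan2(v[1],v[0])),np.linalg.norm(v))
for n,a,b in(("foot",A,B),("top",C,D),("lip",E,F)):
    v=a-b; print(n,"yaw from cross",90+np.degrees(np.arctan2(v[1],v[0])))
print("stop corners z44",P(53,108,44),P(68,226,44))
print("flares",P(441,38,14),P(463,199,14))
print("crate top corners",[P(*q,50).round(1).tolist() for q in((528,51),(661,55),(661,151),(523,147))])
print("jar",P(602,100,79),"handle end",P(693,105,32), "handle c",P(677,105,42))
s=d["side"]
for X in ([520,-280,50],[517,-372,42]): print(proj(s,X))
m_=mask(s,(5,130,100),(18,255,255),(300,140,350,210)); print(cv2.findNonZero(m_) is None)
E
```

```text
foot,top,lip mids [[ 500.2 -127.9]
 [ 486.7   -4.1]
 [ 479.7   46.9]] [np.float64(94.3), np.float64(87.9), np.float64(92.1)]
yaw 96.23418822574158 124.50139217655769
yaw 96.68210962402604 175.96194360689682
foot yaw from cross 95.34697704061777
top yaw from cross 94.41340224506827
lip yaw from cross 98.29332765251223
stop corners z44 [515.04382081 187.55528601] [412.08994988 173.46103581]
flares [ 578.75209861 -157.80646032] [ 434.49515983 -175.35475989]
crate top corners [[563.8, -229.5], [560.0, -345.9], [476.1, -343.5], [479.8, -223.4]]
jar [ 519.17085086 -286.69853782] handle end [ 517.0047582  -377.66731997] handle c [ 516.54987298 -360.78667672]
[326.43291309 173.05238935]
[326.70818464 157.96508956]
True
```

```bash
cat >> h.py <<'E'
O=np.array([486.6,-4.2]); yaw=np.radians(96.5); u=np.array([np.cos(yaw),np.sin(yaw)]); n=np.array([-u[1],u[0]])
def ramp(p): q=np.array(p[:2])-O; return np.array([q@u,q@n])
def world(x,y): return O+x*u+y*n
def goal(s,X):  # shift in tool axes (m) to reach world X
    return (toolR(s).T@(np.array(X)-s["tcp_pos"])/1000).round(4)
E
python3 - <<'E'
from h import *; import pickle; from cell import env
d=pickle.load(open("d0.pkl","rb")); im=d["top"]
for nm,u_,v_,z in(("bottle",318,222,125),("beakerL",365,217,95),("green",450,209,75),("petri",271,232,40)):
    p=ray(im,u_,v_,z); print(nm,p.round(0),ramp(p).round(0))
s=env.state(); print(toolR(s).round(3))
print("crate",ramp([520,-286]),"handle grasp",ramp([517.2,-362]))
print("to above handle",goal(s,[517.2,-363,120]))
E
```

```text
bottle [608.  28. 125.] [  18. -124.]
beakerL [625. -92.  95.] [-103. -127.]
green [ 648. -315.   75.] [-327. -125.]
petri [592. 153.  40.] [ 145. -123.]
[[-0.     0.426 -0.905]
 [ 0.001 -0.905 -0.426]
 [-1.    -0.001 -0.   ]]
crate [-283.76953627   -1.28463434] handle grasp [-358.9640283   10.1008111]
to above handle [ 0.0982 -0.0009 -0.3134]
```

arm_command(linear=[[0,0,-0.04],[0,0,-0.08],[0.0,0,-0.12],[0.0,0,-0.16],[0,0,-0.2],[0.02,0,-0.24],[0.04,0,-0.28],[0.06,-0.001,-0.313]], spin=[-7.1,-14.2,-21.3,-28.4,-35.5,-42.6,-49.7,-56.8], grip=[0.4,0.4,0.4,0.4,0.4,0.4,0.4,0.4], grip_force=15)

```text
time: 0.77
tcp_pos: [516.5, -363.6, 159.7]
eef_rot: [1.023, 1.57, -0.681]
force: [-0.4, -0.7, -0.6]
width: 65.2
```

arm_command(linear=[[0,0,0],[0,0,0],[0,0,0]], spin=[-6.2,-6.2,-6.2], grip=[0.4,0.4,0.4])

```text
time: 1.02
tcp_pos: [514.5, -364.6, 160.0]
eef_rot: [-1.952, 1.57, 2.726]
force: [0.3, -1.1, 0.4]
width: 64.8
```

```bash
python3 - <<'E'
from h import *; from cell import env,eyes
s=env.state(); im=eyes.get_image("wrist"); R=toolR(s); print(R.round(3),s["tcp_pos"],s["width"],s["time"])
H=np.array(im["hand_eye"]); T=np.eye(4);T[:3,:3]=R;T[:3,3]=s["tcp_pos"]
C=np.linalg.inv(T@H); im["R"]=C[:3,:3]; im["t"]=C[:3,3]
cv2.imwrite("pics/w1.png",im["color"][:,:,::-1])
m=mask(im,(5,130,100),(18,255,255)); k,l,st,ce=cv2.connectedComponentsWithStats(m)
i=1+np.argmax(st[1:,4]); print(st[i]); p=cv2.findNonZero((l==i).astype(np.uint8)).astype(np.float32)
r=cv2.minAreaRect(p); print(r); print([ray(im,*q,42).round(1)[:2].tolist() for q in cv2.boxPoints(r)], "c",ray(im,*r[0],42))
print("tcp down pos in img",proj(im,[*s["tcp_pos"][:2],42]))
E
```

```text
[[-0.001  0.999 -0.034]
 [ 0.    -0.034 -0.999]
 [-1.    -0.001 -0.   ]] [ 514.49066743 -364.61817185  159.9946873 ] 64.78736953888755 1.0167
[ 305  210   32   37 1153]
((320.5, 228.0), (36.0, 31.0), 90.0)
[[504.7, -348.7], [528.3, -349.5], [527.6, -378.1], [503.4, -377.3]] c [ 516.01680557 -363.23658065   42.        ]
tcp down pos in img [318.58367494 229.80214903]
```

View pics/w1.png

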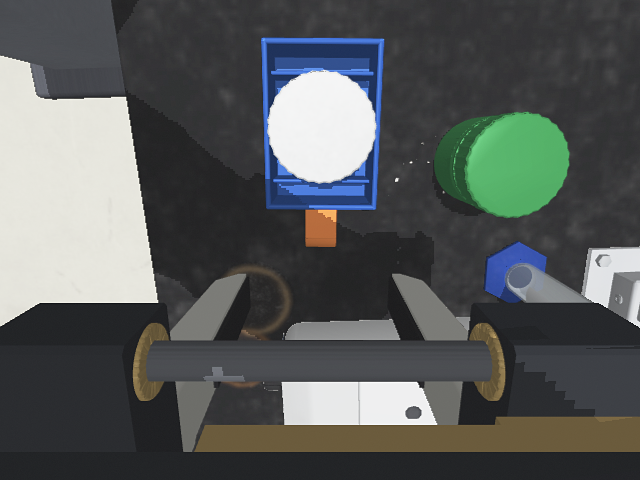

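The wrist view shows the handle at columns 305–337, rows 210–247. It is centred almost under the TCP and aligned with the jaws. I'll descend and grip.

arm_command(linear=[[0.03,0.0015,-0.002],[0.065,0.0015,-0.002],[0.1,0.0015,-0.002],[0.125,0.0015,-0.002],[0.14,0.0015,-0.002],[0.146,0.0015,-0.002],[0.146,0.0015,-0.002],[0.146,0.0015,-0.002]], spin=[0,0,0,0,0,0,0,0], grip=[0.4,0.4,0.4,0.4,0.4,0.4,0.2,0.0])

```text
time: 1.73
tcp_pos: [516.3, -363.6, 15.5]
eef_rot: [0.9, 1.569, -0.705]
force: [0.1, 0.5, 0.8]
width: 55.8
```

arm_command(linear=[[0,0,0],[0,0,0],[0,0,0],[0,0,0],[0,0,0],[0,0,0]], spin=[0,0,0,0,0,0], grip=[-0.3,-0.6,-0.8,-0.8,-0.8,-0.8], grip_force=20)

```text
time: 2.23
tcp_pos: [516.4, -362.8, 14.6]
eef_rot: [0.933, 1.57, -0.67]
force: [-0.2, 1.0, 4.4]
width: 24.1
```

```bash
python3 - <<'E'
from h import *; from cell import env
s=env.state(); print(s["tcp_pos"],s["force"],s["width"],toolR(s).round(3).tolist())
g=world(-182-77,0); print("grip target",g,goal(s,[*g,s["tcp_pos"][2]]))
E
```

```text
[ 516.39846896 -362.78059052   14.61136215] [-0.22951488  0.97334107  4.35415892] 24.102716800170626 [[0.0, 1.0, -0.032], [-0.0, -0.032, -1.0], [-1.0, 0.0, 0.0]]
grip target [ 515.91963237 -261.53511062] [-0.     -0.0037 -0.1012]
```

arm_command(linear=[[0,0,-0.004],[0,0,-0.01],[0,-0.001,-0.017],[0,-0.001,-0.024],[0,-0.002,-0.031],[0,-0.002,-0.038],[0,-0.003,-0.045],[0,-0.003,-0.052]], spin=[-0.5,-1.5,-2.5,-3.5,-4.5,-5.5,-6.5,-7.5], grip=[-0.8,-0.8,-0.8,-0.8,-0.8,-0.8,-0.8,-0.8])

```text
time: 2.9
tcp_pos: [515.1, -310.1, 14.6]
eef_rot: [0.692, 1.57, -0.778]
force: [1.4, -4.9, 5.2]
width: 24.1
```

```bash
cat >> h.py <<'E'
def wrist(env,eyes):
    s=env.state(); im=eyes.get_image("wrist"); R=toolR(s)
    T=np.eye(4);T[:3,:3]=R;T[:3,3]=s["tcp_pos"]; C=np.linalg.inv(T@np.array(im["hand_eye"]))
    im["R"]=C[:3,:3]; im["t"]=C[:3,3]; return s,im
E
python3 - <<'E'
from h import *; from cell import env,eyes
s,im=wrist(env,eyes); top=eyes.get_image("top")
print(s["tcp_pos"],s["force"],s["width"],toolR(s).round(3).tolist())
cv2.imwrite("pics/w2.png",im["color"][:,:,::-1])
c=top["color"][225:315,240:500,::-1]; c=cv2.resize(c,None,fx=3,fy=3,interpolation=cv2.INTER_CUBIC)
cv2.imwrite("pics/mix2.png",np.vstack([c,cv2.resize(im["color"][:240,:,::-1],(780,292))]))
g=world(-182-77,0); print("grip target",g,goal(s,[*g,14.6]), "spin", 96.5-np.degrees(np.arctan2(-toolR(s)[1,2],-toolR(s)[0,2])))
E
```

```text
[ 515.07460825 -310.10347295   14.59428204] [ 1.36326304 -4.86561982  5.22497842] 24.066172807765668 [[0.001, 0.995, 0.101], [-0.001, 0.101, -0.995], [-1.0, 0.001, 0.001]]
grip target [ 515.91963237 -261.53511062] [-0.      0.0058 -0.0482] spin 0.6769912501903548
```

View pics/mix2.png

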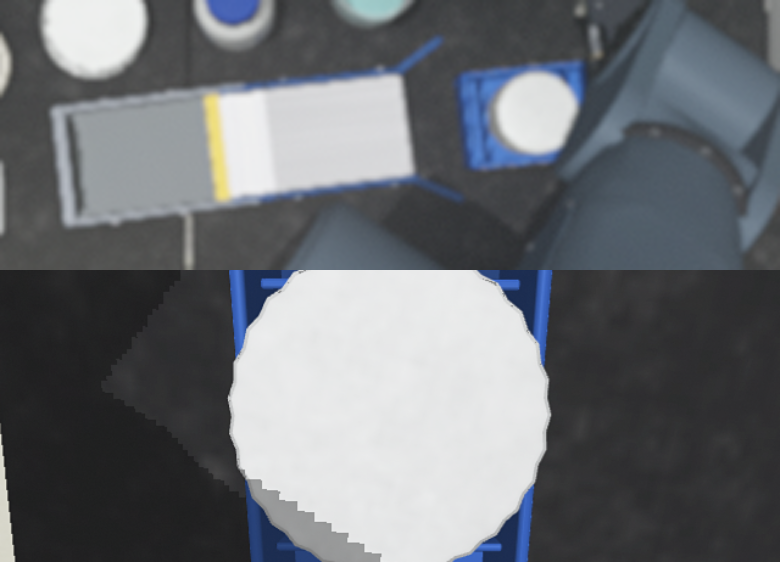

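The crate is turned in line with the ramp and its front edge is at (460,75)–(470,168) in the crop. The jar is centred. I'll check the offset before entering the mouth.

```bash
python3 - <<'E'
from h import *; import pickle
im=pickle.load(open("d0.pkl","rb"))["top"]
P=lambda u,v,z: ray(im,u/3+240,v/3+225,z)[:2]
for z in(0,50): print(z,ramp((P(460,75,z)+P(470,168,z))/2))
print("expected centre/front",ramp([507.3,-233.5]))
print("guide tops far: mouth, end",ramp(P(400,72,14)),ramp(P(245,88,42)),"near",ramp(P(413,180,14)),ramp(P(262,200,42)))
print("jar",ramp(P(538,112,79)),"flares",ramp(P(441,38,14)),ramp(P(463,199,14)), "stop",ramp(P(53,108,44)),ramp(P(68,226,44)))
E
```

```text
0 [-176.81065992    2.42184431]
50 [-169.74326133    3.55436948]
expected centre/front [-230.16933303    5.3905595 ]
guide tops far: mouth, end [-122.54007535  -47.97817136] [ 17.67390392 -48.08295108] near [-121.99513589   49.27111073] [14.21788414 51.03948297]
jar [-228.65364371    3.47646014] flares [-163.05096954  -74.17098666] [-164.15611704   71.14517161] stop [187.30272343 -49.96829446] [184.95378216  53.91928855]
```

arm_command(linear=[[0,0.001,-0.004],[0,0.002,-0.01],[0,0.003,-0.016],[0,0.004,-0.023],[0,0.004,-0.03],[0,0.004,-0.037],[0,0.004,-0.044],[0,0.004,-0.048]], spin=[-0.7,-0.7,-0.7,-0.7,-0.7,-0.7,-0.7,-0.7], grip=[-0.8,-0.8,-0.8,-0.8,-0.8,-0.8,-0.8,-0.8])

```text
time: 3.67
tcp_pos: [514.2, -261.7, 14.6]
eef_rot: [0.673, 1.57, -0.784]
force: [0.3, -5.0, 5.3]
width: 23.9
```

arm_command(linear=[[0,0,0],[0,0,0],[0,0,0]], spin=[0,0,0], grip=[-0.8,-0.8,-0.8])

```text
time: 3.92
tcp_pos: [514.1, -261.2, 14.5]
eef_rot: [2.953, 1.57, 1.495]
force: [1.0, 1.9, 8.9]
width: 23.9
```

```bash
python3 - <<'E'
from h import *; from cell import env,eyes
s,im=wrist(env,eyes); top=eyes.get_image("top"); R=toolR(s)
print(s["time"],s["tcp_pos"],s["force"],R.round(3).tolist(),ramp(s["tcp_pos"]))
c=top["color"][225:315,300:560,::-1]; cv2.imwrite("pics/t3.png",cv2.resize(c,None,fx=3,fy=3,interpolation=cv2.INTER_CUBIC))
E
```

```text
3.9167 [ 514.14401339 -261.1845489    14.54728657] [0.97481348 1.88583816 8.90485853] [[0.0, 0.994, 0.113], [0.001, 0.113, -0.994], [-1.0, 0.0, -0.001]] [-258.45068597    1.72452033]
```

View pics/t3.png

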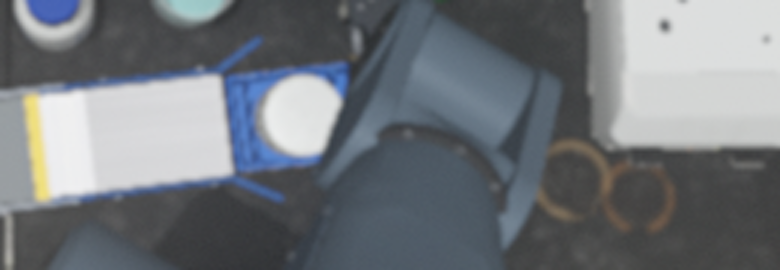

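The crate front is at the slope foot (about (228,78)–(240,172)) and centred between the guides. Next I release, back off, shut the fingers and work out the height profile for the push.

arm_command(linear=[[0,0,0],[0,0,0],[0,0,0],[0,0,0],[0,0,0.012],[0,0,0.03],[0,0,0.045],[-0.006,0,0.05]], spin=[0,0,0,0,0,0,0,0], grip=[-0.3,0,0.1,0.1,0.1,0.1,0.1,0.1])

```text
time: 4.68
tcp_pos: [519.3, -314.2, 19.5]
eef_rot: [-2.048, 1.57, 2.775]
force: [-0.8, -0.7, -0.0]
width: 51.1
```

arm_command(linear=[[-0.006,0,0],[-0.006,0,0],[-0.006,0,0],[-0.006,0,0],[-0.006,0,0],[-0.006,0,0]], spin=[0,0,0,0,0,0], grip=[-0.4,-1,-1,-1,-1,-1])

```text
time: 5.18
tcp_pos: [519.6, -311.7, 26.1]
eef_rot: [-2.339, 1.57, 2.486]
force: [-0.4, -0.3, -0.3]
width: 16.1
```

```bash
python3 - <<'E'
from h import *; from cell import env,eyes
s,im=wrist(env,eyes); R=toolR(s)
print(s["time"],s["tcp_pos"],s["force"],s["width"],ramp(s["tcp_pos"]))
m=mask(im,(5,130,60),(18,255,255)); k,l,st,ce=cv2.connectedComponentsWithStats(m); i=1+np.argmax(st[1:,4]); print(st[i])
x,y,w,h,_=st[i]; print("handle in ramp frame",ramp(ray(im,x+w/2,y,42)),ramp(ray(im,x+w/2,y+h-1,36)))
cv2.imwrite("pics/w4.png",im["color"][:,:,::-1])
# quasi-static profile; lip at xl
xl=50
X=np.arange(-400,260,1.0); Z=np.interp(X,[-400,-125,0,xl,xl+.01,260],[0,0,28,28,18,18])
for xc in range(-190,116,10):
    best=None
    for th in np.radians(np.arange(-14,14.1,.2)):
        c,sn=np.cos(th),np.sin(th)
        # crate centre bottom at (xc,zc): bottom line z=zc+(x-xc)tan th
        k=(X>=xc-58*c)&(X<=xc+58*c); zc=np.max(Z[k]-(X[k]-xc)*np.tan(th))
        # keep com at x=xc approx: com height 30
        e=zc+30*c
        if best is None or e<best[0]-1e-6: best=(e,th,zc)
    _,th,zc=best; c,sn=np.cos(th),np.sin(th)
    hx=xc-80*c-30*sn; hz=zc-80*sn+30*c
    print(xc,"tilt",round(np.degrees(th),1),"end x",round(hx-12),"hz",round(hz,1), "floor there",round(np.interp(hx-20,X,Z),1))
E
```

```text
5.1833 [ 519.58538765 -311.70194762   26.07313816] [-0.36488788 -0.28615527 -0.30608884] 16.085559612222333 [-309.25933261    2.0368559 ]
[ 289  147   62   79 4679]
handle in ramp frame [-243.04764103    1.41771769] [-275.3803649     1.39523119]
-190 tilt -0.0 end x -282 hz 30.0 floor there 0.0
-180 tilt 0.2 end x -272 hz 30.0 floor there 0.0
-170 tilt 1.4 end x -263 hz 29.4 floor there 0.0
-160 tilt 2.4 end x -253 hz 29.2 floor there 0.0
-150 tilt 3.6 end x -244 hz 28.5 floor there 0.0
-140 tilt 4.8 end x -234 hz 28.0 floor there 0.0
-130 tilt 5.8 end x -225 hz 27.6 floor there 0.0
-120 tilt 7.0 end x -215 hz 27.0 floor there 0.0
-110 tilt 8.0 end x -205 hz 26.7 floor there 0.0
-100 tilt 9.2 end x -196 hz 26.1 floor there 0.0
-90 tilt 10.2 end x -186 hz 25.7 floor there 0.0
-80 tilt 11.4 end x -176 hz 24.9 floor there 0.0
-70 tilt 12.6 end x -167 hz 24.3 floor there 0.0
-60 tilt 12.6 end x -157 hz 26.4 floor there 0.0
-50 tilt 12.6 end x -147 hz 28.6 floor there 0.0
-40 tilt 12.6 end x -137 hz 30.9 floor there 0.0
-30 tilt 12.6 end x -127 hz 33.1 floor there 0.0
-20 tilt 12.6 end x -117 hz 35.4 floor there 0.1
-10 tilt 12.6 end x -107 hz 37.6 floor there 2.3
0 tilt 12.6 end x -97 hz 39.8 floor there 4.6
10 tilt -0.0 end x -82 hz 58.0 floor there 7.8
20 tilt -0.0 end x -72 hz 58.0 floor there 10.1
30 tilt -0.0 end x -62 hz 58.0 floor there 12.3
40 tilt -0.0 end x -52 hz 58.0 floor there 14.6
50 tilt -9.8 end x -36 hz 71.2 floor there 18.2
60 tilt -8.4 end x -27 hz 67.9 floor there 20.2
70 tilt -7.4 end x -17 hz 65.5 floor there 22.3
80 tilt -6.6 end x -8 hz 63.6 floor there 24.4
90 tilt -5.8 end x 1 hz 61.9 floor there 26.5
100 tilt -5.4 end x 11 hz 60.8 floor there 28.0
110 tilt -0.0 end x 18 hz 48.0 floor there 28.0
```

View pics/w4.png

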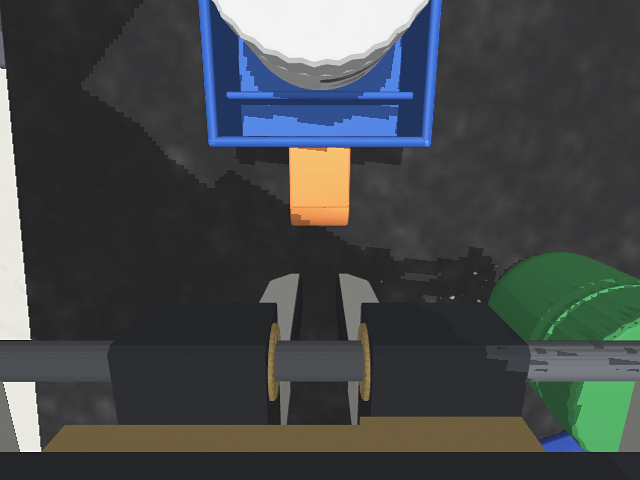

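The handle end is at ramp x ≈ −275, so the crate centre is about −183. It is centred at y ≈ 1.4, with the fingers in line. Starting the push.

arm_command(linear=[[0.001,0,-0.005],[0.002,0,-0.01],[0.003,0,-0.015],[0.004,0,-0.019],[0.004,0,-0.023],[0.004,0,-0.027],[0.004,0,-0.031],[0.004,0,-0.035]], spin=[0,0,0,0,0,0,0,0], grip=[-1,-1,-1,-1,-1,-1,-1,-1])

```text
time: 5.9
tcp_pos: [515.8, -277.3, 22.2]
eef_rot: [0.525, 1.57, -0.934]
force: [-0.2, -2.5, -1.2]
width: 0.2
```

arm_command(linear=[[0,0,-0.004],[0,0,-0.008],[0,0,-0.012],[0,0,-0.016],[0.001,0,-0.02],[0.001,0,-0.024],[0.001,0,-0.028],[0.001,0,-0.032]], spin=[0,0,0,0,0,0,0,0], grip=[-1,-1,-1,-1,-1,-1,-1,-1])

```text
time: 6.57
tcp_pos: [512.0, -245.0, 21.0]
eef_rot: [-2.383, 1.57, 2.441]
force: [0.5, -3.4, -2.3]
width: 0.7
```

```bash
cat > look.py <<'E'
from h import *; from cell import env,eyes
s,im=wrist(env,eyes); f=s["force"]
print(round(s["time"],2),"tcp ramp",ramp(s["tcp_pos"]).round(1),"z",s["tcp_pos"][2].round(1),"f_u",(f[:2]@u).round(1),"f_n",(f[:2]@n).round(1),"fz",f[2].round(1),"w",round(s["width"],1))
m=mask(im,(5,130,60),(18,255,255)); k,l,st,ce=cv2.connectedComponentsWithStats(m); i=1+np.argmax(st[1:,4]); print("handle px",st[i])
E
python3 look.py
```

```text
6.57 tcp ramp [-242.2    2.1] z 21.0 f_u -3.5 f_n -0.1 fz -2.3 w 0.7
handle px [ 289  218   62   63 3711]
```

arm_command(linear=[[0,0,-0.003],[0,0,-0.006],[0,0,-0.009],[0.001,0,-0.012],[0.001,0,-0.015],[0.001,0,-0.018],[0.001,0,-0.021],[0.001,0,-0.024]], spin=[0,0,0,0,0,0,0,0], grip=[-1,-1,-1,-1,-1,-1,-1,-1])

```text
time: 7.28
tcp_pos: [509.3, -221.3, 20.0]
eef_rot: [-2.281, 1.57, 2.543]
force: [0.3, -2.8, -2.0]
width: 0.6
```

arm_command(linear=[[0,0,-0.003],[0,0,-0.006],[0,0,-0.009],[0.001,0,-0.012],[0.001,0,-0.015],[0.001,0,-0.018],[0.001,0,-0.021],[0.001,0,-0.024]], spin=[0,0,0,0,0,0,0,0], grip=[-1,-1,-1,-1,-1,-1,-1,-1])

```text
time: 7.95
tcp_pos: [506.6, -197.4, 19.0]
eef_rot: [-2.24, 1.57, 2.584]
force: [1.1, -2.0, -2.4]
width: 0.2
```

```bash
python3 look.py
```

```text
7.95 tcp ramp [-194.2    2. ] z 19.0 f_u -2.1 f_n -0.9 fz -2.4 w 0.2
handle px [ 289  225   61   56 3287]
```

arm_command(linear=[[0,0,-0.003],[0,0,-0.006],[0,0,-0.009],[0,0,-0.012],[0,0,-0.015],[0,0,-0.018],[0,0,-0.021],[-0.001,0,-0.024]], spin=[0,0,0,0,0,0,0,0], grip=[-1,-1,-1,-1,-1,-1,-1,-1])

```text
time: 8.67
tcp_pos: [504.3, -174.0, 20.3]
eef_rot: [0.828, 1.57, -0.631]
force: [0.4, -2.6, -1.3]
width: 0.5
```

arm_command(linear=[[-0.0005,0,-0.003],[-0.001,0,-0.006],[-0.002,0,-0.009],[-0.003,0,-0.012],[-0.003,0,-0.015],[-0.004,0,-0.018],[-0.005,0,-0.021],[-0.005,0,-0.024]], spin=[0,0,0,0,0,0,0,0], grip=[-1,-1,-1,-1,-1,-1,-1,-1])

```text
time: 9.33
tcp_pos: [501.7, -150.1, 25.5]
eef_rot: [0.858, 1.57, -0.601]
force: [0.2, -6.9, 4.4]
width: 0.4
```

```bash
python3 look.py
```

```text
9.33 tcp ramp [-146.7    1.5] z 25.5 f_u -6.9 f_n 0.6 fz 4.4 w 0.4
handle px [ 290  227   60   53 3090]
```

arm_command(linear=[[0,0,-0.003],[-0.001,0,-0.006],[-0.001,0,-0.009],[-0.002,0,-0.012],[-0.003,0,-0.015],[-0.003,0,-0.018],[-0.004,0,-0.021]], spin=[0,0,0,0,0,0,0], grip=[-1,-1,-1,-1,-1,-1,-1])

```text
time: 9.97
tcp_pos: [499.2, -129.1, 29.2]
eef_rot: [0.756, 1.571, -0.703]
force: [-0.3, -3.2, -1.8]
width: 0.4
```

arm_command(linear=[[-0.001,0,-0.002],[-0.001,0,-0.004],[-0.002,0,-0.006],[-0.002,0,-0.008],[-0.003,0,-0.01],[-0.003,0,-0.012],[-0.004,0,-0.014],[-0.004,0,-0.016]], spin=[0,0,0,0,0,0,0,0], grip=[-1,-1,-1,-1,-1,-1,-1,-1])

```text
time: 10.63
tcp_pos: [497.4, -113.2, 33.3]
eef_rot: [1.09, 1.571, -0.369]
force: [-0.1, -3.7, -0.7]
width: 0.3
```

```bash
python3 look.py
```

```text
10.63 tcp ramp [-109.6    1.6] z 33.3 f_u -3.7 f_n 0.5 fz -0.7 w 0.3
handle px [ 289  227   61   54 3086]
```

arm_command(linear=[[-0.001,0,-0.002],[-0.001,0,-0.004],[-0.002,0,-0.006],[-0.002,0,-0.008],[-0.003,0,-0.01],[-0.003,0,-0.012],[-0.004,0,-0.014],[-0.004,0,-0.016]], spin=[0,0,0,0,0,0,0,0], grip=[-1,-1,-1,-1,-1,-1,-1,-1])

```text
time: 11.35
tcp_pos: [495.7, -97.4, 37.4]
eef_rot: [1.061, 1.57, -0.398]
force: [0.8, -4.3, 1.1]
width: 0.8
```

```bash
python3 look.py
```

```text
11.35 tcp ramp [-93.6   1.5] z 37.4 f_u -4.3 f_n -0.3 fz 1.1 w 0.8
handle px [ 290  226   60   55 3142]
```

arm_command(linear=[[0,0,-0.002],[-0.001,0,-0.004],[-0.001,0,-0.006],[-0.002,0,-0.008],[-0.002,0,-0.01],[-0.003,0,-0.011],[-0.003,0,-0.012]], spin=[0,0,0,0,0,0,0], grip=[-1,-1,-1,-1,-1,-1,-1])

```text
time: 11.98
tcp_pos: [494.5, -85.6, 40.5]
eef_rot: [0.963, 1.57, -0.496]
force: [0.5, -5.5, 3.0]
width: 0.2
```

```bash
python3 look.py
```

```text
11.98 tcp ramp [-81.7   1.4] z 40.5 f_u -5.6 f_n 0.1 fz 3.0 w 0.2
handle px [ 289  226   61   55 3140]
```

arm_command(linear=[[-0.001,0,0],[-0.002,0,0],[-0.003,0,0],[-0.004,0,0],[-0.004,0,0]], spin=[0,0,0,0,0], grip=[-1,-1,-1,-1,-1])

```text
time: 12.45
tcp_pos: [494.1, -85.4, 44.2]
eef_rot: [-2.485, 1.57, 2.339]
force: [-0.0, -0.9, -0.4]
width: 0.5
```

```bash
python3 look.py; python3 - <<'E'
from h import *; from cell import eyes
im=eyes.get_image("side"); c=im["color"][190:310,270:400,::-1]; t=eyes.get_image("top")["color"][225:315,240:440,::-1]
cv2.imwrite("pics/s5.png",np.vstack([cv2.resize(c,(600,330)),cv2.resize(t,(600,270))]))
E
```

```text
12.45 tcp ramp [-81.5   1.7] z 44.2 f_u -0.8 f_n 0.1 fz -0.4 w 0.5
handle px [ 288  202   64   73 4475]
```

View pics/s5.png

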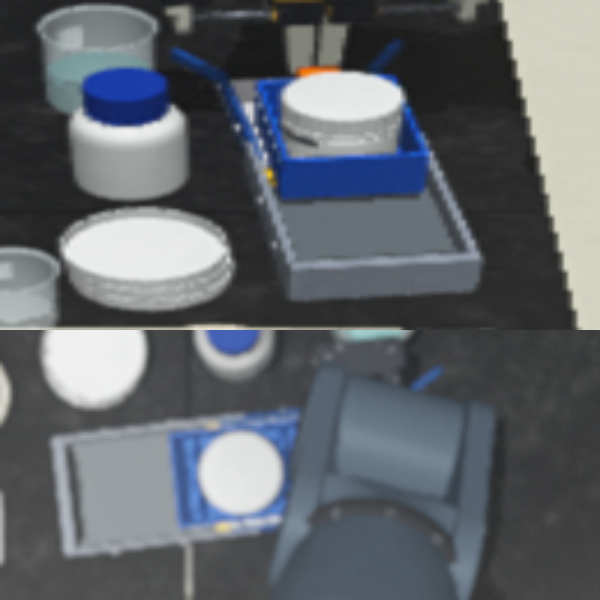

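The crate has tipped level onto the landing, with the jar standing and the handle slightly ahead of the fingers. Continuing.

arm_command(linear=[[-0.002,0,-0.002],[-0.004,0,-0.005],[-0.006,0,-0.008],[-0.006,0,-0.011],[-0.006,0,-0.013],[-0.006,0,-0.015],[-0.006,0,-0.017],[-0.006,0,-0.019]], spin=[0,0,0,0,0,0,0,0], grip=[-1,-1,-1,-1,-1,-1,-1,-1])

```text
time: 13.27
tcp_pos: [492.1, -66.5, 50.2]
eef_rot: [0.86, 1.571, -0.599]
force: [0.6, -2.5, -0.1]
width: 0.2
```

```bash
python3 look.py
```

```text
13.27 tcp ramp [-62.6   1.6] z 50.2 f_u -2.5 f_n -0.3 fz -0.1 w 0.2
handle px [ 290  213   60   70 4131]
```

arm_command(linear=[[0,0,-0.002],[0,0,-0.004],[-0.001,0,-0.006],[-0.001,0,-0.008],[-0.002,0,-0.01],[-0.003,0,-0.012],[-0.004,0,-0.014],[-0.005,0,-0.016]], spin=[0,0,0,0,0,0,0,0], grip=[-1,-1,-1,-1,-1,-1,-1,-1])

```text
time: 13.98
tcp_pos: [490.3, -50.6, 55.3]
eef_rot: [1.437, 1.571, -0.022]
force: [0.6, -1.4, -0.5]
width: 0.5
```

```bash
python3 look.py
```

```text
13.98 tcp ramp [-46.5   1.5] z 55.3 f_u -1.5 f_n -0.4 fz -0.5 w 0.5
handle px [ 290  209   60   73 4289]
```

arm_command(linear=[[0,0,-0.002],[0,0,-0.004],[0,0,-0.006],[0,0,-0.008],[0,0,-0.01],[0,0,-0.012]], spin=[0,0,0,0,0,0], grip=[-1,-1,-1,-1,-1,-1])

```text
time: 14.53
tcp_pos: [488.8, -38.5, 55.1]
eef_rot: [-2.329, 1.57, 2.495]
force: [-0.3, -1.4, 0.1]
width: 0.1
```

```bash
python3 look.py
```

```text
14.53 tcp ramp [-34.4   1.7] z 55.1 f_u -1.4 f_n 0.5 fz 0.1 w 0.1
handle px [ 290  207   61   78 4662]
```

arm_command(linear=[[0,0,-0.002],[0,0,-0.005],[0,0,-0.007],[0,0,-0.01],[0,0,-0.012],[0,0,-0.015],[0,0,-0.017],[0,0,-0.02]], spin=[0,0,0,0,0,0,0,0], grip=[-1,-1,-1,-1,-1,-1,-1,-1])

```text
time: 15.25
tcp_pos: [486.7, -18.8, 55.2]
eef_rot: [-0.575, 1.571, -2.035]
force: [0.5, -1.2, -0.8]
width: 0.3
```

```bash
python3 look.py; python3 - <<'E'
from h import *; from cell import eyes
im=eyes.get_image("side"); c=im["color"][190:310,270:400,::-1]; t=eyes.get_image("top")["color"][225:315,240:440,::-1]
cv2.imwrite("pics/s6.png",np.vstack([cv2.resize(c,(600,330),interpolation=2),cv2.resize(t,(600,270),interpolation=2)]))
E
```

```text
15.25 tcp ramp [-14.5   1.5] z 55.2 f_u -1.2 f_n -0.3 fz -0.8 w 0.3
handle px [ 291  207   59   74 4302]
```

View pics/s6.png

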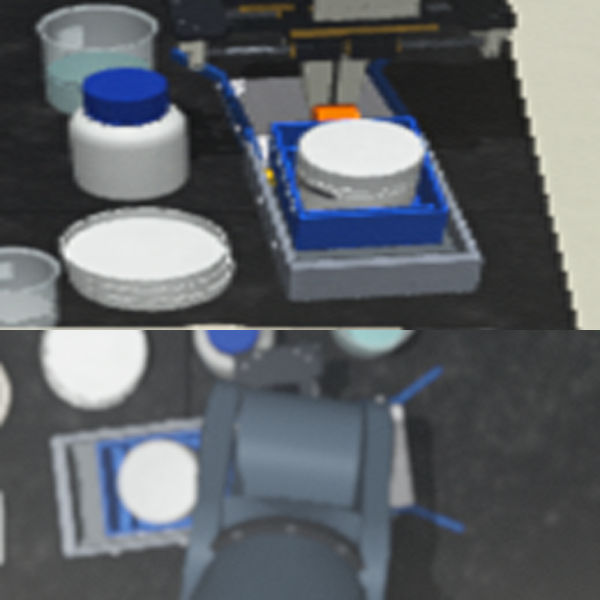

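The front edge is about 24 mm short of the stop face (lower panel: front at x≈103, stop at about 74), and the crate is tilted slightly forward. I'll lower the fingertips gradually so contact stays below the handle's centre after the drop.

arm_command(linear=[[0.001,0,-0.002],[0.002,0,-0.004],[0.003,0,-0.006],[0.004,0,-0.008],[0.005,0,-0.01],[0.006,0,-0.012],[0.007,0,-0.013],[0.008,0,-0.014]], spin=[0,0,0,0,0,0,0,0], grip=[-1,-1,-1,-1,-1,-1,-1,-1])

```text
time: 16.07
tcp_pos: [485.2, -4.9, 47.1]
eef_rot: [0.732, 1.571, -0.727]
force: [-0.5, -2.7, 1.6]
width: 0.6
```

```bash
python3 look.py
```

```text
16.07 tcp ramp [-0.5  1.5] z 47.1 f_u -2.6 f_n 0.8 fz 1.6 w 0.6
handle px [ 289  211   62   76 4536]
```

arm_command(linear=[[0,0,-0.001],[0,0,-0.002],[0,0,-0.003],[0,0,-0.004]], spin=[0,0,0,0], grip=[-1,-1,-1,-1])

```text
time: 16.45
tcp_pos: [484.6, -1.0, 47.1]
eef_rot: [-1.751, 1.571, 3.073]
force: [-0.2, -1.0, -1.3]
width: 0.6
```

```bash
python3 look.py
```

```text
16.45 tcp ramp [3.4 1.6] z 47.1 f_u -1.0 f_n 0.3 fz -1.3 w 0.6
handle px [ 290  211   61   75 4522]
```

arm_command(linear=[[0,0,-0.001],[0,0,-0.002],[0,0,-0.003],[0,0,-0.003]], spin=[0,0,0,0], grip=[-1,-1,-1,-1])

```text
time: 16.83
tcp_pos: [484.4, 2.1, 47.2]
eef_rot: [-2.91, 1.571, 1.914]
force: [0.1, -1.0, -0.2]
width: 0.5
```

```bash
python3 look.py
```

```text
16.83 tcp ramp [6.5 1.5] z 47.2 f_u -1.0 f_n -0.0 fz -0.2 w 0.5
handle px [ 289  211   62   75 4463]
```

arm_command(linear=[[0,0,-0.001],[0,0,-0.002],[0,0,-0.002]], spin=[0,0,0], grip=[-1,-1,-1])

```text
time: 17.13
tcp_pos: [484.2, 4.0, 47.2]
eef_rot: [-2.823, 1.571, 2.002]
force: [0.5, -0.4, -0.5]
width: 0.4
```

```bash
python3 look.py
```

```text
17.13 tcp ramp [8.4 1.5] z 47.2 f_u -0.5 f_n -0.5 fz -0.5 w 0.4
handle px [ 289  211   62   75 4460]
```

arm_command(linear=[[0,0,-0.001],[0,0,-0.002],[0,0,-0.002]], spin=[0,0,0], grip=[-1,-1,-1])

```text
time: 17.43
tcp_pos: [483.9, 6.0, 47.2]
eef_rot: [-2.524, 1.571, 2.3]
force: [-0.2, -0.8, 0.3]
width: 0.6
```

```bash
python3 look.py
```

```text
17.43 tcp ramp [10.4  1.5] z 47.2 f_u -0.8 f_n 0.3 fz 0.3 w 0.6
handle px [ 289  211   62   74 4454]
```

arm_command(linear=[[0,0,-0.001],[0,0,-0.002],[0,0,-0.002]], spin=[0,0,0], grip=[-1,-1,-1])

```text
time: 17.73
tcp_pos: [483.9, 7.8, 47.2]
eef_rot: [0.863, 1.57, -0.596]
force: [0.5, -2.7, -0.8]
width: 0.4
```

```bash
python3 look.py;  python3 - <<'E'
from h import *; from cell import eyes
im=eyes.get_image("side"); c=im["color"][210:310,290:390,::-1]; t=eyes.get_image("top")["color"][245:305,250:330,::-1]
cv2.imwrite("pics/s7.png",np.hstack([cv2.resize(c,(400,400),interpolation=2),cv2.resize(t,(400,300),interpolation=2)[:300].repeat(1,0) if 0 else cv2.copyMakeBorder(cv2.resize(t,(400,300),interpolation=2),0,100,0,0,0)]))
E
```

```text
17.73 tcp ramp [12.2  1.3] z 47.2 f_u -2.7 f_n -0.2 fz -0.8 w 0.4
handle px [ 291  210   58   66 3701]
```

View pics/s7.png

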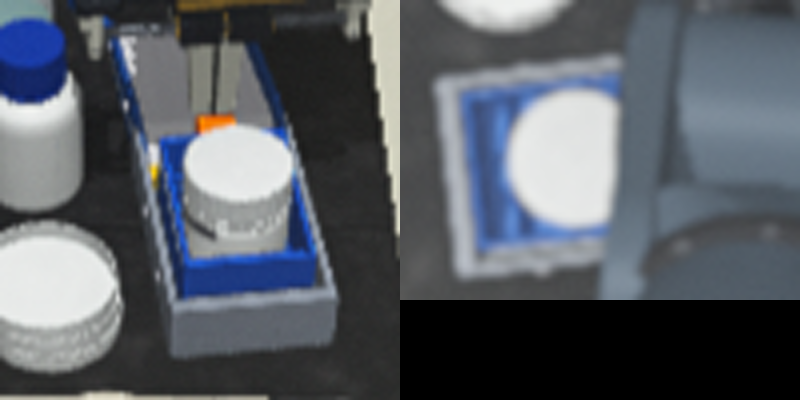

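The handle blob shrank abruptly (75 to 66 px long, area 4454 to 3701) and the front edge sits by the stop. The rear has dropped, so I'm withdrawing and checking.

arm_command(linear=[[0,0,0.005],[0,0,0.02],[0,0,0.04],[-0.03,0,0.055],[-0.065,0,0.07],[-0.1,0,0.1],[-0.12,0,0.13],[-0.12,0,0.15]], spin=[0,0,0,0,0,0,0,0], grip=[-1,-1,-1,-1,-1,-1,-1,-1])

```text
time: 18.55
tcp_pos: [502.5, -144.2, 172.1]
eef_rot: [1.104, 1.563, -0.355]
force: [0.2, -0.4, 1.2]
width: 0.4
```

arm_command(linear=[[0,0,0.04],[0,0,0.08],[0,0,0.12],[0,0,0.15],[0,0,0.15]], spin=[0,0,0,0,0], grip=[-1,-1,-1,-1,-1])

```text
time: 18.97
tcp_pos: [517.0, -295.2, 167.0]
eef_rot: [0.542, 1.57, -0.921]
force: [-0.7, 0.2, 0.4]
width: 0.4
```

```bash
python3 look.py;  python3 - <<'E'
from h import *; from cell import eyes
im=eyes.get_image("side"); c=im["color"][210:310,270:390,::-1]; t=eyes.get_image("top")["color"][235:305,240:360,::-1]
cv2.imwrite("pics/s8.png",np.hstack([cv2.resize(c,(400,333),interpolation=2),cv2.copyMakeBorder(cv2.resize(t,(400,233),interpolation=2),0,100,0,0,0)]))
E
```

```text
18.97 tcp ramp [-292.6    2.7] z 167.0 f_u 0.3 f_n 0.7 fz 0.4 w 0.4Traceback (most recent call last):
  File "look.py", line 4, in <module>
    m=mask(im,(5,130,60),(18,255,255)); k,l,st,ce=cv2.connectedComponentsWithStats(m); i=1+np.argmax(st[1:,4]); print("handle px",st[i])
                                                                                           ~~~~~~~~~^^^^^^^^^^
    return _wrapfunc(a, 'argmax', axis=axis, out=out, **kwds)
    return bound(*args, **kwds)
ValueError: attempt to get argmax of an empty sequence
```

View pics/s8.png

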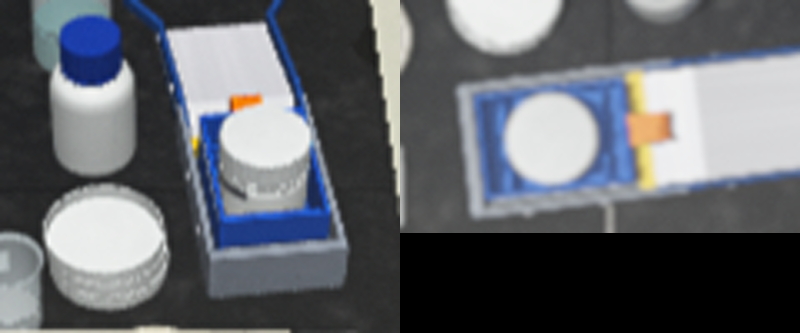

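The crate lies in the pocket with the full yellow strip visible behind it, and the jar is upright. I'll check its height by triangulation.

```bash
python3 - <<'E'
from h import *; from cell import eyes
def tri(a,pa,b,pb):
    M=lambda i:i["camera_matrix"]@np.c_[i["R"],i["t"]]
    X=cv2.triangulatePoints(M(a),M(b),np.float64(pa).reshape(2,1),np.float64(pb).reshape(2,1)); return (X[:3]/X[3]).ravel()
s=eyes.get_image("side");t=eyes.get_image("top")
def cen(im,lo,hi,box):
    m=mask(im,lo,hi,box); x,y,w,h=cv2.boundingRect(cv2.findNonZero(m)); M=cv2.moments(m,True); return (M["m10"]/M["m00"],M["m01"]/M["m00"]),(x,y,w,h)
hs,bs=cen(s,(5,130,80),(16,255,255),(325,225,365,250)); ht,bt=cen(t,(5,130,80),(16,255,255),(300,255,350,290))
X=tri(s,hs,t,ht); print("handle",X.round(1),ramp(X).round(1),bs,bt)
for d in(s,t):pass
def capc(im,box):
    m=mask(im,(0,0,205),(180,40,255),box); k,l,st,ce=cv2.connectedComponentsWithStats(m); i=1+np.argmax(st[1:,4]); return st[i],ce[i]
print(capc(t,(265,255,305,295)))
c=capc(t,(265,255,305,295))[1]
print("jar ramp xy at z=97",ramp(ray(t,*c,97)).round(1),"handle end x at z 48/60:",ramp(ray(t,bt[0]+bt[2],bt[1]+bt[3]/2,50)).round(1))
E
```

```text
handle [483.9  37.8  64.9] [42. -2.] (339, 239, 10, 4) (310, 270, 10, 7)
(array([272, 264,  26,  26, 550], dtype=int32), array([284.49818182, 276.39636364]))
jar ramp xy at z=97 [117.6  -0.2] handle end x at z 48/60: [27.8  1.8]
```

```bash
python3 -c "
from cell import env
print(env.hand_in())"
```

```text
the job is handed in; nothing more can be done
None
```

I slid the crate into the ramp mouth by its handle, let go, and pushed it up the ramp with shut fingers until its rear edge dropped behind the yellow lip. I then took the hand away and handed the job in at about 19 s of the 72 s allowed. `hand_in` reports no verdict.

- **Force:** the highest push reading on the ramp was about 8 N, combining the push and vertical components. Forces were only read at the end of each move.
- **Snag at the top edge:** the crate first stayed tilted on the slope's top edge because the fingers were holding its handle down. Raising them 4 mm let it tip level.
- **The drop:** on the last push the handle's wrist-camera blob shrank abruptly, from 75 to 66 px long.
- **Final pictures:** the whole yellow lip is visible behind the crate. The jar stands upright in the middle, at ramp (118, 0), with the crate centre at about 117. The media bottle, large beaker and petri dishes look where they were. I did not measure them or look again at the tape and timer.

**Checks that disagreed:**
- Triangulating the handle top gave 65 mm. I expected 60 mm if the crate had dropped and about 71 mm if it had not; the handle is only 4 px high in the side view, so this cannot tell the two apart.
- The handle position puts the crate's rear about 10 mm past my measured lip edge, but the pocket has only 4 mm of slack. My lip measurement or ramp origin is therefore off by about 5 mm.

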